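Nest a filling funnel on the slanted drying post

TASK

Pick up the tall, steep filling funnel and nest it, stem up and square to the slanted post, over the small funnel on the drying rack. The small funnel may sit anywhere along its post, so lower gently until you feel them meet, then give a light, steady push of about 8 N (never over 20 N, or they jam) and let go. Do not knock over or push away the squat funnel, the jar or the bottle.

Things in the scene. Friction and masses are not known exactly. Their poses are not given: they have to be found in the camera images.
- tall_funnel: The funnel to nest: white plastic, standing mouth down, stem up. Origin at the centre of its mouth, z along the stem. Steep cone, outside diameter 74 mm at the mouth (z = 0) narrowing to 40 mm at z = 78, wall 2.5 mm, open inside up to there; then a straight round stem, diameter 28 mm, from z = 82 to its end at z = 116. 0.08 to 0.17 kg. Round: yaw does not matter.
- post: Steel post of the rack, 12 mm thick, 105 mm long, fixed. Origin at its foot, 50 mm above the bench; z points up along the post, which leans 32 degrees from vertical, roughly towards the robot; y is level. A small steep funnel sits on it (see lowest). The nested tall funnel's origin ends between z = 42 and 71 mm on the post's axis.
- rack: Wooden foot of the drying rack, fixed to the bench: board 170 mm by 130 mm by 18 mm, with a slanted block under the post. Origin on the bench below the post's foot; the board's centre lies 20 mm along +x from it; the post leans towards its -x.
- squat_funnel: Bystander: a wide, low white funnel standing mouth down, 92 mm across and 66 mm high, thin 16 mm stem. Origin at the centre of its mouth on the bench.
- jar: Bystander: closed glass jar, 72 mm diameter, 110 mm high. Origin at the centre of its underside.
- bottle: Bystander: clear plastic bottle, 66 mm diameter, 190 mm high. Origin at the centre of its underside.
- lowest (a point): Point on the post's axis 50 mm up. The small white funnel, mouth down and coaxial, has its mouth 0 to 26 mm above here along the post: not reported, find it by touch or sight. Its rubber bung yields 1 mm per 5 N. 66 mm wide at the mouth, 44 mm wide 50 mm above it, then an 18 mm stem ending 68 mm above it. Nested, the tall funnel's mouth is 5 to 8 mm lower than the small one's; tapers grip.

How it is judged:
On the way:
1. the held tall funnel, nested square over the small one, is pressed on with a light push of 4 to 20 N (contact force between tall_funnel and post between 4 and 20 N and contact force between the fingers and tall_funnel above 2 N and angle between the z axis of tall_funnel and the z axis of post, either way round below 0.12 rad and z of tall_funnel in the frame of post between 0.034 and 0.073 m), for 0.2 s.
At the end, for the whole second after the job is handed in: The tall funnel sits at rest, released, stem up over the small funnel: within 0.1 rad (6 degrees) of the post's direction, its mouth centred within 5 mm in each direction on the post's axis and 34 to 73 mm up the post; squat funnel, jar and bottle within 30 mm of where they were (angle between the z axis of tall_funnel and the z axis of post, either way round below 0.1 rad and angle between tall_funnel's own z axis and vertical below 0.8 rad and x of tall_funnel in the frame of post between -0.005 and 0.005 m and y of tall_funnel in the frame of post between -0.005 and 0.005 m and z of tall_funnel in the frame of post between 0.034 and 0.073 m and contact force between the fingers and tall_funnel below 0.1 N and linear speed of tall_funnel below 0.02 m/s and distance of each of squat_funnel, jar, bottle from where it was at the start of the episode below 0.03 m); the robot touches nothing.
It fails at once if the funnels are jammed: the tall funnel pressed on the rack with more than 20 N (contact force between tall_funnel and post above 20 N).
It fails at once if squat funnel, jar or bottle knocked over or pushed away more than 30 mm (angle between any of squat_funnel, jar, bottle's own z axis and vertical above 0.4 rad or distance of any of squat_funnel, jar, bottle from where it was at the start of the episode above 0.03 m).
It also fails if it takes over 42 s, if anything falls off the work surface, if the arm or the gripper's body presses on something with over 40 N, if the wrist force passes 120 N, or if a joint passes its speed limit or range.

ROBOT

A 7-joint arm with a two-finger parallel gripper is mounted at the origin on the work surface. World frame = base frame: x ahead of the robot, y to its left, z up, the work surface at z = 0. Lengths are in m, angles in rad, forces in N, time in s.
With the tool pointing down it reaches from about 0.4 to 0.875 m from the base axis. Payload 19.3 kg.
Tool frame: the origin (TCP) lies on the centre line of the jaws, within the pads' length; the fingertips stand 25 mm ahead of it and the grasp point (between the pads) lies 6 mm ahead of it; z points along the fingers, y is the direction in which the jaws open and shut (so a half turn about z gives the same grasp; the last joint's range is limited). The gripper opens to 85 mm and grips with 20 to 120 N. Pads are 22 mm wide; open, the fingers measure 114 mm over their backs; the gripper's body (76 mm by 85 mm) begins 54 mm behind the grasp point. The pads swing forward as they close: fully open they stand 13 mm farther back than shut.
Start: joints at [-1.21, 0.521, -0.036, 1.599, 0.021, 1.021, -0.113], TCP at [0.261, 0.568, 0.256] pointing down, gripper open.
Joint ranges: [-2.91, 2.91], [-0.3, 2.13], [-1.5, 1.42], [0.17, 2.43], [-1.26, 4.41], [0.16, 1.93], [-2.52, 2.52]. Speed limits (rad/s): [1.89, 1.89, 2.39, 2.39, 3.01, 3.01, 3.01].

INTERFACE

Orientations are given as a rotation vector (axis times angle).
In Python, from rig import * gives the robot as it stands. The module is installed in compiled form; this text tells all that it offers.
- The arm moves only by the shell command python3 -m pendant 'ROWS' [FORCE]. ROWS is JSON, a list of rows, each an object with "dp": the shift along the tool's x, y, z in cm, a list of three; "turn": the turn, a rotation vector about the tool's x, y, z in rad, a list of three; "jaw": the opening, from 0 (shut) to 1 (fully open). A call has 1 to 8 rows; each row shifts and turns the commanded pose from where the row before left it, along the tool's axes as they then stand; what a row does not reach is not made up. A row lasts 1/12 s, in which the tool goes at most 41.7 mm and 7.16 degrees, less where a joint would pass 70% of its speed; a pose out of reach is approached as far as the arm can. A call is refused whole if a number of a shift passes 4.17 or a number of a turn 0.125, either way. A call with a gripper value outside its range is refused whole. The fingers move at their own pace and stop on an object; FORCE is the grip in N (left out, the last holds). Time passes only in rows, so rows that do not move let the fingers close. It gives the time, the measured TCP pose, the force and the opening at its end, in the units of the state.
- get_obs(): the state, without advancing time (a new reading comes with each control period).
- camera(name): name is "scene" or "top"; returns a dict with "frame" (480x640x3 uint8, red, green, blue), "range_z" (480x640 float32, m along the optical axis (not along the pixel's ray), 0 where there is no reading), "intrinsics" (3x3 intrinsics, pixels), "distortion" ([k1, k2, p1, p2, k3] as OpenCV has them; the pictures are not rectified), "camera_from_world" (4x4, takes a point from world to camera coordinates). Camera axes: x right, y up, looking along -z (the intrinsics and any distortion apply to the point x, -y, -z); pixel columns grow to the right and rows downward; lengths in m; the calibration is good to about 2 mm. A picture is of the moment at which its call begins.
- close_job(): hands the job in, once; it reports no verdict.
The state is a dict: "clock": time; "joints": joint angles; "joint_vel": joint speeds; "joint_torque": joint torques, N m; "tcp_pos": TCP position; "tcp_rot": TCP orientation; "ft_force": force on the tool from outside, world axes, zero at the start; "wrist_torque": the same for the moment, N m; "finger_gap": finger opening in m.
Only numpy, scipy, OpenCV 4.12 (cv2) and the standard library are available. Lean on these libraries where they do the work, as an engineer would, in place of code of your own. Each camera call takes 0.05 s, during which the arm holds its last target. There are 200 camera calls.

## Working session

There is one attempt and no reset: what is moved stays moved. The work goes in short steps, Python scripts to look and compute and a shell command to move; the robot and the scene stay as the last step left them, time stands still between calls to the robot, and variables do not carry over. Pictures are saved under pics/ and viewed, about 8 in all and at most 12, crops included, and the job is handed in when it is done.

```bash
mkdir -p pics
cat > h.py <<'E'
from rig import *
import numpy as np, cv2
from scipy.spatial.transform import Rotation as R
def cloud(c):
    K=c["intrinsics"];d=c["range_z"];h,w=d.shape
    u,v=np.meshgrid(np.arange(w),np.arange(h))
    p=cv2.undistortPoints(np.stack([u,v],-1).reshape(-1,1,2).astype(float),K,np.array(c["distortion"])).reshape(h,w,2)
    P=np.stack([p[...,0]*d,-p[...,1]*d,-d,np.ones_like(d)],-1)
    W=P@np.linalg.inv(c["camera_from_world"]).T
    W[d==0]=np.nan
    return W[...,:3]
E
python3 - <<'E'
from h import *
for n in("scene","top"):
    c=camera(n);cv2.imwrite(f"pics/{n}0.png",c["frame"][...,::-1]);np.save(f"{n}0.npy",cloud(c))
    print(n,np.linalg.inv(c["camera_from_world"])[:3].round(3).tolist())
o=get_obs();print(o)
E
```

```text
scene [[0.197, -0.691, 0.696, 1.347], [0.98, 0.144, -0.135, -0.144], [-0.007, 0.709, 0.705, 0.872]]
top [[-0.078, 0.977, -0.199, 0.375], [-0.997, -0.076, 0.013, -0.001], [-0.003, 0.2, 0.98, 1.15]]
{'clock': 0.1, 'joints': array([-1.21018637,  0.52196176, -0.03633925,  1.59993995,  0.02117533,
        1.02109648, -0.11282087]), 'joint_vel': array([-9.23402127e-05, -1.50760592e-03,  2.14827514e-03, -1.25738827e-03,
        6.80776608e-04,  7.38555621e-05,  1.09314368e-03]), 'joint_torque': array([ 3.31240393e-03, -9.28484488e+01,  1.98421128e+00, -3.70536518e+01,
        1.81108428e-02,  5.34670689e-03,  9.17483391e-06]), 'tcp_pos': array([0.26090713, 0.56763623, 0.25578251]), 'tcp_rot': array([-6.71509401e-01, -3.06880721e+00,  1.58131075e-03]), 'ft_force': array([-0.15518828, -0.17228244,  0.76999012]), 'wrist_torque': array([ 0.00957657, -0.02321972,  0.03296856]), 'finger_gap': 0.08556444869427277}
```

View pics/scene0.png

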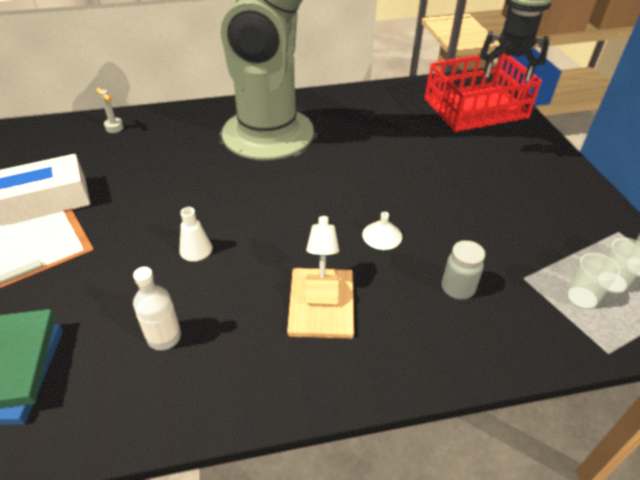

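View pics/top0.png

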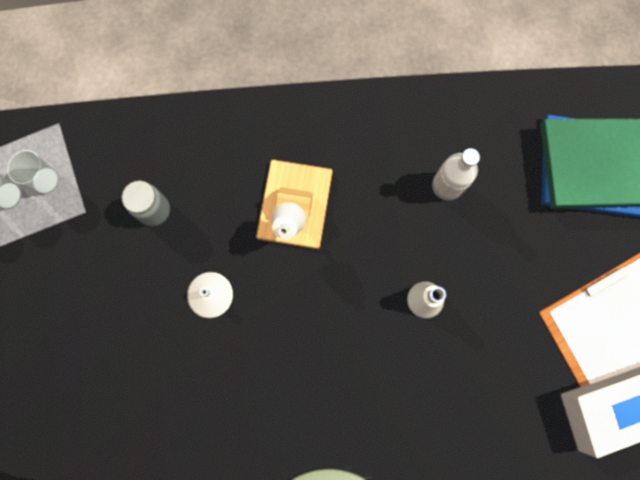

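The scene view shows the tall funnel at (193,235), the small funnel on its post at (323,238), the squat funnel at (383,232), the jar at (463,270) and the bottle at (157,315). In the top view the tall funnel is at (426,300) and the rack at (295,205). Next I fit the poses.

Run:
```python
from h import *
from scipy.optimize import least_squares
S=np.load("scene0.npy");T=np.load("top0.npy")
def box(A,u0,u1,v0,v1): 
    p=A[v0:v1,u0:u1].reshape(-1,3);return p[~np.isnan(p).any(1)]
print("bench z",np.nanmedian(box(S,225,290,190,260)[:,2]),np.nanmedian(box(T,330,390,280,340)[:,2]))
# tall funnel: profile fit r(z), vertical
def prof(z): return np.where(z<.078,.037-.017*z/.078,.014)
for n,p in(("S",box(S,165,225,200,270)),("T",box(T,400,455,272,325))):
    q=p[(p[:,2]>.012)&(p[:,2]<.112)]
    f=lambda x:np.hypot(q[:,0]-x[0],q[:,1]-x[1])-prof(q[:,2])
    r=least_squares(f,q[:,:2].mean(0),loss="soft_l1",f_scale=.002);print("tall",n,r.x,len(q),np.median(abs(r.fun)),p[:,2].max())
# board
for n,p in(("S",box(S,280,362,262,345)),("T",box(T,250,340,155,255))):
    q=p[abs(p[:,2]-.018)<.006]
    (c,s,a)=cv2.minAreaRect((q[:,:2]*1000).astype(np.float32));print("board",n,c,s,a,np.median(q[:,2]),len(q))
# small funnel
a=box(S,300,346,210,255);b=box(T,265,310,198,245)
for n,p in(("S",a),("T",b),("ST",np.vstack([a,b]))):
    q=p[(p[:,2]>.095)]
    # model: foot F, heading psi (dir of rack +x), s offset of mouth
    def f(x):
        z=np.array([-np.sin(np.radians(32))*np.cos(x[2]),-np.sin(np.radians(32))*np.sin(x[2]),np.cos(np.radians(32))])
        d=q-np.array([x[0],x[1],.05]);h=d@z;r=np.linalg.norm(d-h[:,None]*z,axis=1)
        t=h-x[3]
        return np.where(t<.05,r-(.033-.011*t/.05),np.where(t<.068,r-.009,.001+0*r))
    for s0 in(.05,.063,.076):
        r=least_squares(f,[q[:,0].mean()+.06,q[:,1].mean(),0,s0],loss="soft_l1",f_scale=.002)
        print("small",n,r.x.round(4),r.cost,len(q),np.median(abs(r.fun)))
# others
for n,p in(("squat",box(S,360,405,208,248)),("jar",box(S,440,486,240,300)),("bottle",box(S,132,182,265,352))):
    q=p[p[:,2]>.01];print(n,q.min(0).round(3),q.max(0).round(3))
```

```text
bench z 0.0007823796270702843 -0.0001559111300057925
tall S [ 0.44967226 -0.23470025] 938 0.0010618287325800096 0.11948550053304519
tall T [ 0.44990915 -0.23736946] 797 0.0006252924114892588 0.12049870029824472
board S (669.3242797851562, 16.560791015625) (130.0715789794922, 174.79811096191406) 76.03515625 0.01862558198235431 3029
board T (670.1572265625, 13.230087280273438) (130.27032470703125, 171.5442657470703) 76.11529541015625 0.017977654625587425 3320
small S [ 0.65    0.0217 -0.1626 -0.0168] 0.0004055647853446389 859 0.001
small S [ 0.5725  0.0048 -0.6409 -0.1365] 0.0004055647853446389 859 0.001
small S [ 0.5738  0.0112 -0.4902 -0.1983] 0.0004055647853446389 859 0.001
small T [0.6595 0.0253 0.0084 0.0475] 0.004702564432249383 967 0.001
small T [ 0.7246 -0.0183 -0.3388  0.0169] 0.00045655546848459344 967 0.001
small T [ 0.6218  0.0158 -0.2827 -0.0466] 0.00045655546848459344 967 0.001
small ST [1.3329 0.0389 0.0626 0.0065] 0.0008621202538292322 1826 0.001
small ST [ 0.6864  0.0896  0.436  -0.0094] 0.0008621202538292322 1826 0.001
small ST [ 0.6211  0.0277 -0.0809 -0.0657] 0.0008621202538292322 1826 0.001
squat [0.464 0.164 0.01 ] [0.537 0.241 0.07 ]
jar [0.651 0.279 0.01 ] [0.721 0.346 0.115]
bottle [ 0.664 -0.342  0.01 ] [ 0.722 -0.275  0.194]
```

Run:
```python
from h import *
from scipy.optimize import least_squares
S=np.load("scene0.npy");T=np.load("top0.npy")
def box(A,u0,u1,v0,v1): 
    p=A[v0:v1,u0:u1].reshape(-1,3);return p[~np.isnan(p).any(1)]
a=box(S,300,346,210,255);b=box(T,265,310,198,245)
L=np.radians(32)
for n,p in(("S",a),("T",b),("ST",np.vstack([a,b]))):
    q=p[(p[:,2]>.1)]
    def f(x):
        z=np.array([-np.sin(L)*np.cos(x[2]),-np.sin(L)*np.sin(x[2]),np.cos(L)])
        d=q-np.array([x[0],x[1],.05]);h=d@z;r=np.linalg.norm(d-h[:,None]*z,axis=1);t=h-x[3]
        R_=np.interp(t,[0,.05,.052,.068],[.033,.022,.009,.009])
        return np.hypot(r-R_, np.maximum(t-.068,0)+np.maximum(-t,0)) if 1 else 0
    best=min((least_squares(f,[.65,.02,ps,s0],loss="soft_l1",f_scale=.002,bounds=([.62,-.02,-.6,.04],[.68,.06,.3,.09])) for s0 in(.05,.06,.07,.076) for ps in(-.25,0)),key=lambda r:r.cost)
    print(n,best.x.round(4),best.cost,len(q),np.median(abs(best.fun)))
x=[.650,.020,-.243]
for Lz in (0,):
  z=np.array([-np.sin(L)*np.cos(x[2]),-np.sin(L)*np.sin(x[2]),np.cos(L)]);print("post z",z)
o=get_obs();M=R.from_rotvec(o["tcp_rot"]).as_matrix();print(M.round(3).tolist())
g=np.array([.4498,-.236,0]);print("to funnel tool axes",M.T@(g-o["tcp_pos"]))
```

```text
S [ 0.6491  0.0214 -0.2443  0.0676] 0.001173523051104236 859 0.0009979456131263484
T [ 0.6507  0.0198 -0.2113  0.0675] 0.0025708960768448985 967 0.000998903520659667
ST [ 0.6497  0.0198 -0.2425  0.0677] 0.00438898724860903 1826 0.0013979663458655832
post z [-0.5143505   0.12750682  0.8480481 ]
[[-0.909, 0.418, -0.0], [0.418, 0.909, -0.001], [-0.0, -0.001, -1.0]]
to funnel tool axes [-0.5072486  -0.65104418  0.25646974]
```

The fits from both cameras agree: post foot (0.650, 0.020), heading −14°, and the small funnel's mouth about 67 mm up the post. The tall funnel is at (0.450, −0.236). I start the swing towards it.

```bash
python3 -m pendant '[{"dp":[-3.9,-0.6,0],"turn":[0,0,0.064],"jaw":1},{"dp":[-3.9,-0.6,0],"turn":[0,0,0.064],"jaw":1},{"dp":[-3.9,-0.6,0],"turn":[0,0,0.064],"jaw":1},{"dp":[-3.9,-0.6,0],"turn":[0,0,0.064],"jaw":1},{"dp":[-3.9,-0.6,0],"turn":[0,0,0.064],"jaw":1},{"dp":[-3.9,-0.6,0],"turn":[0,0,0.064],"jaw":1},{"dp":[-3.9,-0.6,0],"turn":[0,0,0.064],"jaw":1},{"dp":[-3.9,-0.6,0],"turn":[0,0,0.064],"jaw":1}]' 40
cat >> h.py <<'E'
def st(goal=None):
    o=get_obs();M=R.from_rotvec(o["tcp_rot"]).as_matrix()
    print("t",round(o["clock"],2),"p",o["tcp_pos"].round(4),"z",M[:,2].round(3),"y",M[:,1].round(3),"q",o["joints"].round(2),"F",o["ft_force"].round(2),"gap",round(o["finger_gap"],4))
    if goal is not None: print("to goal cm",((M.T@(np.array(goal)-o["tcp_pos"]))*100).round(2))
    return o,M
E
python3 -c "
from h import *
st([.4498,-.236,.2])"
```

```text
clock: 0.77
tcp_pos: [0.4779, 0.3406, 0.2561]
tcp_rot: [-1.431, -2.797, 0.0]
ft_force: [0.1, 0.1, -0.6]
finger_gap: 0.0852
t 0.77 p [0.4779 0.3406 0.2561] z [-0. -0. -1.] y [ 0.811  0.585 -0.   ] q [-0.82  0.46  0.14  1.71 -0.07  0.97 -0.03] F [ 0.14  0.15 -0.62] gap 0.0852
to goal cm [-45.12 -36.     5.62]
```

```bash
python3 -m pendant '[{"dp":[-4.0,-0.67,0],"turn":[0,0,0.073],"jaw":1},{"dp":[-4.0,-0.67,0],"turn":[0,0,0.073],"jaw":1},{"dp":[-4.0,-0.67,0],"turn":[0,0,0.073],"jaw":1},{"dp":[-4.0,-0.67,0],"turn":[0,0,0.073],"jaw":1},{"dp":[-4.0,-0.67,0],"turn":[0,0,0.073],"jaw":1},{"dp":[-4.0,-0.67,0],"turn":[0,0,0.073],"jaw":1},{"dp":[-4.0,-0.67,0],"turn":[0,0,0.073],"jaw":1},{"dp":[-4.0,-0.67,0],"turn":[0,0,0.073],"jaw":1}]' && python3 -m pendant '[{"dp":[-3.9,-0.67,0],"turn":[0,0,0.073],"jaw":1},{"dp":[-3.9,-0.67,0],"turn":[0,0,0.073],"jaw":1},{"dp":[-3.9,-0.67,0],"turn":[0,0,0.073],"jaw":1},{"dp":[-3.9,-0.67,0],"turn":[0,0,0.073],"jaw":1},{"dp":[-3.8,-0.67,0],"turn":[0,0,0.073],"jaw":1},{"dp":[-2,0,0],"turn":[0,0,0.073],"jaw":1},{"dp":[0,0,0],"turn":[0,0,0],"jaw":1}]'; python3 -c "
from h import *
st([.4498,-.236,.2])"
```

```text
clock: 1.43
tcp_pos: [0.5424, 0.0271, 0.2561]
tcp_rot: [2.176, 2.266, -0.0]
ft_force: [1.4, -0.1, -0.1]
finger_gap: 0.0854
clock: 2.02
tcp_pos: [0.4815, -0.1828, 0.2565]
tcp_rot: [2.622, 1.728, -0.002]
ft_force: [0.3, 0.2, 0.4]
finger_gap: 0.0853
t 2.02 p [ 0.4815 -0.1828  0.2565] z [-0.    -0.001 -1.   ] y [ 0.919 -0.394  0.   ] q [-0.13  0.38  0.5   1.91 -0.23  0.91  0.07] F [0.32 0.22 0.41] gap 0.0853
to goal cm [-6.13 -0.82  5.66]
```

```bash
python3 -m pendant '[{"dp":[-3.1,-0.4,0],"turn":[0,0,0],"jaw":1},{"dp":[-3.05,-0.42,0],"turn":[0,0,0],"jaw":1},{"dp":[0,0,4],"turn":[0,0,0],"jaw":1},{"dp":[0,0,4],"turn":[0,0,0],"jaw":1},{"dp":[0,0,0],"turn":[0,0,0],"jaw":1},{"dp":[0,0,0],"turn":[0,0,0],"jaw":1}]'
python3 - <<'E'
from h import *
st([.4498,-.236,.106])
c=camera("scene");f=c["frame"]
cv2.imwrite("pics/a.png",cv2.resize(f[140:290,110:310,::-1],None,fx=4,fy=4,interpolation=cv2.INTER_CUBIC))
E
```

```text
clock: 2.52
tcp_pos: [0.4518, -0.2315, 0.1757]
tcp_rot: [-2.611, -1.742, 0.004]
ft_force: [0.4, 0.0, 0.9]
finger_gap: 0.0855
t 2.52 p [ 0.4518 -0.2315  0.1757] z [-0.004  0.001 -1.   ] y [ 0.923 -0.384 -0.004] q [ 0.02  0.49  0.45  2.   -0.31  0.72  0.27] F [0.35 0.02 0.94] gap 0.0855
to goal cm [-0.49  0.01  6.97]
```

View pics/a.png

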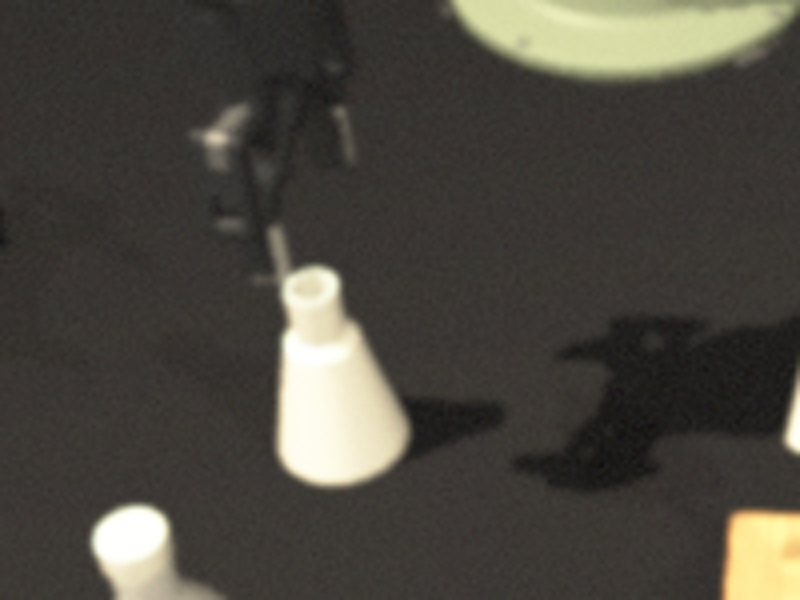

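The gripper is above the stem, whose top is at (312,285) in the crop, and the jaws straddle it as intended. I go down and grip.

```bash
python3 -m pendant '[{"dp":[-0.49,0,2],"turn":[0,0,0],"jaw":1},{"dp":[0,0,2.5],"turn":[0,0,0],"jaw":1},{"dp":[0,0,2.4],"turn":[0,0,0],"jaw":1},{"dp":[0,0,0],"turn":[0,0,0],"jaw":1}]' 40; python3 -c "
from h import *
st([.4498,-.236,.106])"
```

```text
clock: 2.9
tcp_pos: [0.4506, -0.2359, 0.1064]
tcp_rot: [-2.611, -1.744, 0.001]
ft_force: [-0.8, 0.6, -0.1]
finger_gap: 0.0852
t 2.9 p [ 0.4506 -0.2359  0.1064] z [-0.001  0.001 -1.   ] y [ 0.924 -0.383 -0.002] q [ 0.1   0.6   0.37  2.04 -0.39  0.57  0.34] F [-0.8   0.55 -0.05] gap 0.0852
to goal cm [-0.04 -0.07  0.04]
```

```bash
python3 -m pendant '[{"dp":[0,0,0],"turn":[0,0,0],"jaw":0.2},{"dp":[0,0,0],"turn":[0,0,0],"jaw":0.2},{"dp":[0,0,0],"turn":[0,0,0],"jaw":0.2},{"dp":[0,0,0],"turn":[0,0,0],"jaw":0},{"dp":[0,0,0],"turn":[0,0,0],"jaw":0},{"dp":[0,0,0],"turn":[0,0,0],"jaw":0},{"dp":[0,0,0],"turn":[0,0,0],"jaw":0},{"dp":[0,0,0],"turn":[0,0,0],"jaw":0}]' 60; python3 -c "
from h import *
st([.4498,-.236,.106])"
```

```text
clock: 3.57
tcp_pos: [0.451, -0.2368, 0.1082]
tcp_rot: [2.612, 1.743, 0.002]
ft_force: [-1.7, 1.9, 12.6]
finger_gap: 0.0266
t 3.57 p [ 0.451  -0.2368  0.1082] z [ 0.001 -0.    -1.   ] y [ 0.923 -0.384  0.001] q [ 0.1   0.6   0.37  2.03 -0.39  0.57  0.34] F [-1.72  1.9  12.56] gap 0.0266
to goal cm [ 0.03 -0.14  0.22]
```

```bash
python3 -m pendant '[{"dp":[0,0,-1],"turn":[0,0,0],"jaw":0},{"dp":[0,0,-3],"turn":[0,0,0],"jaw":0},{"dp":[0,0,-4],"turn":[0,0,0],"jaw":0},{"dp":[0,0,-4],"turn":[0,0,0],"jaw":0},{"dp":[0,0,-4],"turn":[0,0,0],"jaw":0},{"dp":[0,0,-2],"turn":[0,0,0],"jaw":0},{"dp":[0,0,0],"turn":[0,0,0],"jaw":0},{"dp":[0,0,0],"turn":[0,0,0],"jaw":0}]'
cat >> h.py <<'E'
from scipy.optimize import least_squares
def fitheld(W,o,M,frame=None):
    "fit tall funnel axis and mouth in tool frame: params ox,oy (cm at tool origin), tilt ax,ay, m = mouth distance ahead of TCP"
    p=W.reshape(-1,3);p=p[~np.isnan(p).any(1)];q=(p-o["tcp_pos"])@M
    q=q[(np.hypot(q[:,0],q[:,1])<.05)&(q[:,2]>.035)&(q[:,2]<.125)]
    def f(x):
        a=np.array([x[2],x[3],-1]);a/=np.linalg.norm(a)   # funnel z in tool frame
        d=q-np.array([x[0],x[1],x[4]]);h=d@a;r=np.linalg.norm(d-h[:,None]*a,axis=1)
        return np.hypot(r-np.interp(h,[0,.078,.082],[.037,.02,.014]),np.maximum(-h,0))
    r=least_squares(f,[0,0,0,0,.105],loss="soft_l1",f_scale=.002)
    print("held: mouth xy,mouthdist mm",(r.x[[0,1,4]]*1000).round(1),"tilt",r.x[2:4].round(3),len(q),"res",np.median(abs(r.fun)).round(4));return r.x
E
python3 - <<'E'
from h import *
o,M=st()
A=[]
for n in("scene","top"):
    c=camera(n);W=cloud(c);A.append(W.reshape(-1,3));fitheld(W,o,M)
    if n=="scene":cv2.imwrite("pics/b.png",cv2.resize(c["frame"][80:280,80:330,::-1],None,fx=3,fy=3))
fitheld(np.vstack(A),o,M)
E
```

```text
clock: 4.23
tcp_pos: [0.4506, -0.2366, 0.2888]
tcp_rot: [2.612, 1.743, 0.003]
ft_force: [0.5, 1.1, -1.2]
finger_gap: 0.0263
t 4.23 p [ 0.4506 -0.2366  0.2888] z [ 0.002 -0.    -1.   ] y [ 0.923 -0.384  0.002] q [-0.05  0.33  0.54  1.88 -0.21  0.97  0.19] F [ 0.5   1.09 -1.21] gap 0.0263
held: mouth xy,mouthdist mm [  1.3  -1.8 109.6] tilt [0.005 0.018] 1065 res 0.001
held: mouth xy,mouthdist mm [ -1.2  -0.6 110.2] tilt [-0.002  0.011] 827 res 0.0004
held: mouth xy,mouthdist mm [  0.5  -0.9 113.2] tilt [0.003 0.017] 1892 res 0.001
```

View pics/b.png

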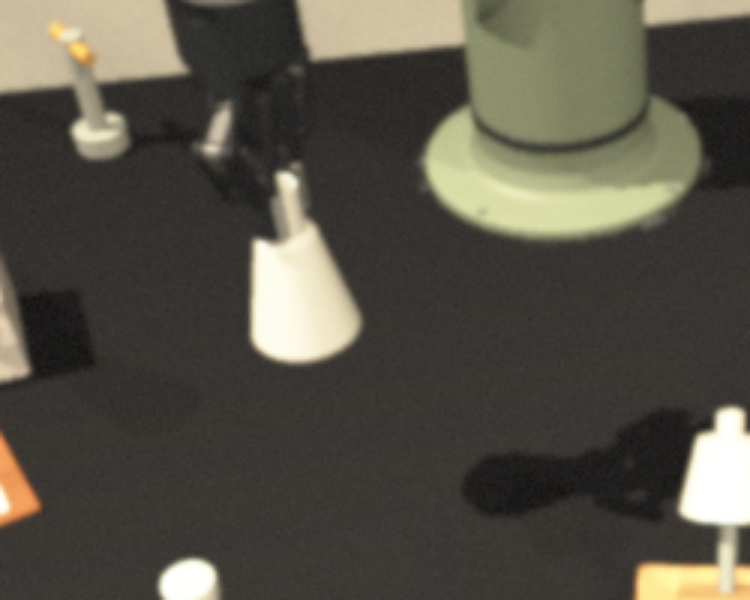

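The funnel is held upright, with its mouth about 109 mm ahead of the TCP and centred to 1–2 mm. I carry it across level, then tilt.

```bash
python3 -m pendant '[{"dp":[1.5,-0.6,-0.5],"turn":[0,0,0],"jaw":0},{"dp":[3.3,-1.4,-0.5],"turn":[0,0,0],"jaw":0},{"dp":[3.7,-1.5,-0.5],"turn":[0,0,0],"jaw":0},{"dp":[3.7,-1.5,-0.5],"turn":[0,0,0],"jaw":0},{"dp":[3.7,-1.5,0],"turn":[0,0,0],"jaw":0},{"dp":[3.7,-1.5,0],"turn":[0,0,0],"jaw":0},{"dp":[3.6,-1.4,0],"turn":[0,0,0],"jaw":0},{"dp":[2.0,-0.8,0],"turn":[0,0,0],"jaw":0}]' && python3 -m pendant '[{"dp":[0.8,-0.3,0],"turn":[0,0,0],"jaw":0},{"dp":[0,0,0],"turn":[0,0,0],"jaw":0}]'
cat >> h.py <<'E'
F=np.array([.650,.020,.05]);ps=-.243;L=np.radians(32)
ZP=np.array([-np.sin(L)*np.cos(ps),-np.sin(L)*np.sin(ps),np.cos(L)])
def plan(tz,o,M,axis_tool=np.array([0,0,-1.]),mouth=np.array([0,0,.109])):
    "turn (tool rotvec) to bring funnel axis to ZP; then shift (cm, axes after the turn) to bring mouth to tz on post"
    a=axis_tool/np.linalg.norm(axis_tool);b=M.T@ZP
    v=np.cross(a,b);rv=v/np.linalg.norm(v)*np.arctan2(np.linalg.norm(v),a@b)
    M2=M@R.from_rotvec(rv).as_matrix()
    d=M2.T@(F+tz*ZP-o["tcp_pos"])-mouth
    print("turn",rv.round(4),"then shift cm",(d*100).round(2))
    m=o["tcp_pos"]+M@mouth-F; print("mouth now: along post mm",(m@ZP*1000).round(1),"off axis",((m-(m@ZP)*ZP)*1000).round(1))
E
python3 -c "
from h import *
o,M=st();plan(.160,o,M)"
```

```text
clock: 5.0
tcp_pos: [0.4522, 0.0392, 0.3064]
tcp_rot: [-2.609, -1.747, 0.003]
ft_force: [0.5, -0.0, -0.7]
finger_gap: 0.0263
clock: 5.17
tcp_pos: [0.4529, 0.0454, 0.3064]
tcp_rot: [-2.61, -1.747, 0.003]
ft_force: [0.4, -1.0, -1.0]
finger_gap: 0.0265
t 5.17 p [0.4529 0.0454 0.3064] z [-0.002 -0.001 -1.   ] y [ 0.924 -0.381 -0.002] q [-0.58  0.2   0.42  1.98 -0.1   0.99 -0.51] F [ 0.36 -1.   -0.98] gap 0.0265
turn [-0.5539  0.0836  0.    ] then shift cm [2.71 2.78 5.31]
mouth now: along post mm 229.7 off axis [-79.1  -3.9 -47.4]
```

```bash
python3 -m pendant '[{"dp":[0,0,0],"turn":[-0.11,0.0167,0],"jaw":0},{"dp":[0,0,0],"turn":[-0.111,0.0167,0],"jaw":0},{"dp":[0,0,0],"turn":[-0.111,0.0167,0],"jaw":0},{"dp":[0,0,0],"turn":[-0.111,0.0167,0],"jaw":0},{"dp":[0,0,0],"turn":[-0.111,0.0168,0],"jaw":0},{"dp":[1.4,1.4,0],"turn":[0,0,0],"jaw":0},{"dp":[1.3,1.4,1.5],"turn":[0,0,0],"jaw":0},{"dp":[0,0,0],"turn":[0,0,0],"jaw":0}]' && python3 -m pendant '[{"dp":[0,0,1.5],"turn":[0,0,0],"jaw":0},{"dp":[0,0,0],"turn":[0,0,0],"jaw":0},{"dp":[0,0,0],"turn":[0,0,0],"jaw":0}]'
python3 - <<'E'
from h import *
o,M=st();plan(.160,o,M)
A=[]
for n in("scene","top"):
    c=camera(n);W=cloud(c);A.append(W.reshape(-1,3));fitheld(W,o,M)
    if n=="scene":cv2.imwrite("pics/c.png",cv2.resize(c["frame"][130:330,230:430,::-1],None,fx=3,fy=3))
x=fitheld(np.vstack(A),o,M)
E
```

```text
clock: 5.83
tcp_pos: [0.4953, 0.0531, 0.3071]
tcp_rot: [2.288, 1.518, 0.436]
ft_force: [-1.5, 0.9, -2.1]
finger_gap: 0.0264
clock: 6.08
tcp_pos: [0.499, 0.05, 0.2935]
tcp_rot: [2.29, 1.517, 0.432]
ft_force: [-0.4, 0.6, 0.1]
finger_gap: 0.0267
t 6.08 p [0.499  0.05   0.2935] z [ 0.44  -0.127 -0.889] y [ 0.815 -0.36   0.455] q [-0.77  0.12  0.41  2.21  0.52  0.49 -1.19] F [-0.37  0.61  0.07] gap 0.0267
turn [-0.0794  0.0297  0.    ] then shift cm [0.74 0.02 1.9 ]
mouth now: along post mm 179.4 off axis [-10.8  -6.8  -5.5]
held: mouth xy,mouthdist mm [  1.2  -1.2 109.2] tilt [0.001 0.013] 1133 res 0.001
held: mouth xy,mouthdist mm [ -0.9   0.6 109.5] tilt [0.002 0.014] 852 res 0.0004
held: mouth xy,mouthdist mm [-1.00e-01 -6.00e-01  1.08e+02] tilt [0.002 0.008] 1985 res 0.0011
```

View pics/c.png

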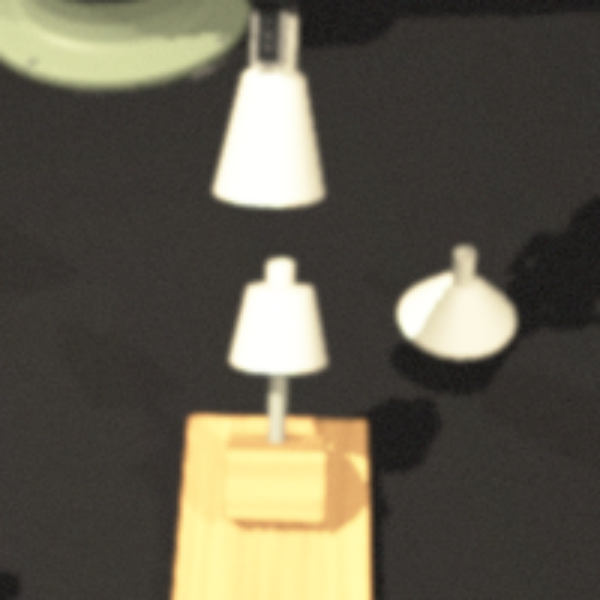

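The tall funnel is above the small one and nearly lined up, with about 5° of tilt and 8 mm of offset left. I correct those.

```bash
cat >> h.py <<'E'
AX=np.array([.002,.012,-1.]);MO=np.array([.0001,-.0003,.109])
E
python3 -m pendant '[{"dp":[0.4,0,0],"turn":[-0.036,0.015,0],"jaw":0},{"dp":[0.34,0,0],"turn":[-0.036,0.015,0],"jaw":0},{"dp":[0,0,0],"turn":[0,0,0],"jaw":0},{"dp":[0,0,0],"turn":[0,0,0],"jaw":0}]'
python3 - <<'E'
from h import *
o,M=st();plan(.150,o,M,AX,MO)
E
```

```text
clock: 6.52
tcp_pos: [0.5019, 0.0586, 0.2951]
tcp_rot: [2.237, 1.494, 0.519]
ft_force: [-0.3, 0.0, -1.4]
finger_gap: 0.0267
t 6.52 p [0.5019 0.0586 0.2951] z [ 0.51  -0.121 -0.851] y [ 0.781 -0.349  0.518] q [-0.84  0.1   0.44  2.26  0.71  0.43 -1.4 ] F [-0.31  0.01 -1.35] gap 0.0267
turn [-0.0191 -0.0019 -0.0001] then shift cm [-0.22 -0.12  2.99]
mouth now: along post mm 179.9 off axis [-0.1  2.6 -0.5]
```

```bash
python3 -m pendant '[{"dp":[-0.22,-0.12,0],"turn":[-0.018,-0.002,0],"jaw":0},{"dp":[0,0,1.5],"turn":[0,0,0],"jaw":0},{"dp":[0,0,1.5],"turn":[0,0,0],"jaw":0},{"dp":[0,0,0],"turn":[0,0,0],"jaw":0},{"dp":[0,0,0],"turn":[0,0,0],"jaw":0}]'
python3 - <<'E'
from h import *
o,M=st();plan(.09,o,M,AX,MO)
E
```

```text
clock: 6.93
tcp_pos: [0.5163, 0.0523, 0.2687]
tcp_rot: [2.224, 1.48, 0.525]
ft_force: [0.5, 0.4, -0.2]
finger_gap: 0.0263
t 6.93 p [0.5163 0.0523 0.2687] z [ 0.523 -0.132 -0.842] y [ 0.771 -0.348  0.533] q [-0.83  0.18  0.48  2.28  0.82  0.33 -1.51] F [ 0.45  0.45 -0.16] gap 0.0263
turn [-0.0008  0.0024  0.    ] then shift cm [ 0.05 -0.11  5.94]
mouth now: along post mm 149.4 off axis [-0.1 -0.9  0.1]
```

```bash
python3 -m pendant '[{"dp":[0.05,-0.1,1.2],"turn":[0,0.002,0],"jaw":0},{"dp":[0,0,1.6],"turn":[0,0,0],"jaw":0},{"dp":[0,0,1.6],"turn":[0,0,0],"jaw":0},{"dp":[0,0,1.5],"turn":[0,0,0],"jaw":0},{"dp":[0,0,0],"turn":[0,0,0],"jaw":0},{"dp":[0,0,0],"turn":[0,0,0],"jaw":0}]'
python3 - <<'E'
from h import *
o,M=st();plan(.09,o,M,AX,MO);print("push",o["ft_force"]@ZP)
A=[]
for n in("scene","top"):
    c=camera(n);W=cloud(c);A.append(W.reshape(-1,3));fitheld(W,o,M)
    if n=="scene":cv2.imwrite("pics/d.png",cv2.resize(c["frame"][180:300,270:390,::-1],None,fx=5,fy=5))
E
```

```text
clock: 7.43
tcp_pos: [0.5467, 0.0457, 0.2191]
tcp_rot: [2.223, 1.481, 0.53]
ft_force: [0.5, 0.1, -0.9]
finger_gap: 0.0269
t 7.43 p [0.5467 0.0457 0.2191] z [ 0.525 -0.129 -0.841] y [ 0.771 -0.348  0.534] q [-0.75  0.34  0.48  2.27  1.08  0.16 -1.77] F [ 0.52  0.14 -0.89] gap 0.0269
turn [ 0.0001 -0.0008 -0.    ] then shift cm [-0.03 -0.03  0.08]
mouth now: along post mm 90.8 off axis [0.4 0.2 0.2]
push -1.0018973548751888
held: mouth xy,mouthdist mm [  0.7  -3.9 117.5] tilt [0.016 0.124] 1329 res 0.0021
held: mouth xy,mouthdist mm [ -1.3   0.4 110. ] tilt [0.001 0.015] 854 res 0.0005
```

View pics/d.png

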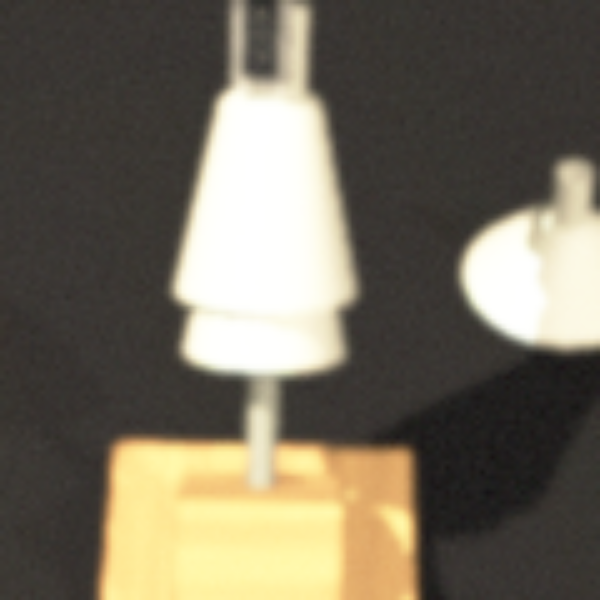

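The tall mouth overlaps the small funnel and looks coaxial: the tall rim is at (265,300) and the small rim at (262,362) in the crop. The scene-camera fit is thrown off because it now includes small-funnel points; the top-camera fit is still good. Joint 6 is near its lower limit, so I check it with a short step.

```bash
python3 -m pendant '[{"dp":[0,0,0.5],"turn":[0,0,0],"jaw":0},{"dp":[0,0,0.4],"turn":[0,0,0],"jaw":0},{"dp":[0,0,0],"turn":[0,0,0],"jaw":0}]'
python3 - <<'E'
from h import *
o,M=st();plan(.08,o,M,AX,MO);print("push",o["ft_force"]@ZP,o["joints"])
E
```

```text
clock: 7.78
tcp_pos: [0.5515, 0.0453, 0.2118]
tcp_rot: [2.223, 1.482, 0.532]
ft_force: [-0.3, 0.4, -1.8]
finger_gap: 0.0266
t 7.78 p [0.5515 0.0453 0.2118] z [ 0.526 -0.127 -0.841] y [ 0.77  -0.348  0.534] q [-0.7   0.36  0.43  2.26  1.2   0.16 -1.89] F [-0.31  0.45 -1.84] gap 0.0266
turn [ 0.0005 -0.0028 -0.    ] then shift cm [-0.1  -0.04  0.21]
mouth now: along post mm 82.1 off axis [0.8 1.1 0.3]
push -1.341036772893792 [-0.70395177  0.36004959  0.42797247  2.26360326  1.2043083   0.16278588
 -1.89408374]
```

```bash
python3 -m pendant '[{"dp":[-0.1,-0.04,0.3],"turn":[0,-0.003,0],"jaw":0},{"dp":[0,0,0.3],"turn":[0,0,0],"jaw":0},{"dp":[0,0,0.3],"turn":[0,0,0],"jaw":0},{"dp":[0,0,0.2],"turn":[0,0,0],"jaw":0},{"dp":[0,0,0],"turn":[0,0,0],"jaw":0},{"dp":[0,0,0],"turn":[0,0,0],"jaw":0}]'
python3 - <<'E'
from h import *
o,M=st();plan(.07,o,M,AX,MO);print("push",o["ft_force"]@ZP,o["joints"])
E
```

```text
clock: 8.28
tcp_pos: [0.5564, 0.0428, 0.2019]
tcp_rot: [2.223, 1.48, 0.528]
ft_force: [0.6, -0.7, -0.9]
finger_gap: 0.0266
t 8.28 p [0.5564 0.0428 0.2019] z [ 0.524 -0.131 -0.842] y [ 0.771 -0.348  0.534] q [-0.66  0.38  0.39  2.26  1.33  0.16 -2.02] F [ 0.59 -0.66 -0.93] gap 0.0266
turn [0.0001 0.0009 0.    ] then shift cm [0.02 0.01 0.09]
mouth now: along post mm 70.9 off axis [-0.2 -0.2 -0.1]
push -1.1791010524291627 [-0.66080074  0.3834296   0.38736996  2.25844417  1.33433921  0.16283015
 -2.02217052]
```

```bash
python3 -m pendant '[{"dp":[0.02,0,0.15],"turn":[0,0.001,0],"jaw":0},{"dp":[0,0,0.15],"turn":[0,0,0],"jaw":0},{"dp":[0,0,0.15],"turn":[0,0,0],"jaw":0},{"dp":[0,0,0],"turn":[0,0,0],"jaw":0},{"dp":[0,0,0],"turn":[0,0,0],"jaw":0}]'
cat > s.py <<'E'
from h import *
o,M=st();plan(.06,o,M,AX,MO);print("push",o["ft_force"]@ZP,"lat",M.T@o["ft_force"],"mom",o["wrist_torque"])
E
python3 s.py
```

```text
clock: 8.7
tcp_pos: [0.5589, 0.0423, 0.1976]
tcp_rot: [2.223, 1.481, 0.528]
ft_force: [0.4, -0.7, -0.9]
finger_gap: 0.0267
t 8.7 p [0.5589 0.0423 0.1976] z [ 0.524 -0.13  -0.842] y [ 0.771 -0.348  0.534] q [-0.64  0.39  0.37  2.26  1.39  0.16 -2.08] F [ 0.36 -0.66 -0.94] gap 0.0267
turn [-0.0004  0.0004  0.    ] then shift cm [0.02 0.02 0.59]
mouth now: along post mm 65.9 off axis [-0.3 -0.1 -0.2]
push -1.0667054852993418 lat [-0.56495347  0.00306485  1.06592009] mom [ 0.12348654  0.65659427 -0.02392908]
```

```bash
python3 -m pendant '[{"dp":[0.01,0.01,0.1],"turn":[0,0,0],"jaw":0},{"dp":[0,0,0.08],"turn":[0,0,0],"jaw":0},{"dp":[0,0,0],"turn":[0,0,0],"jaw":0}]'; python3 s.py;  python3 -m pendant '[{"dp":[0,0,0.08],"turn":[0,0,0],"jaw":0},{"dp":[0,0,0],"turn":[0,0,0],"jaw":0}]'; python3 s.py
```

```text
clock: 8.95
tcp_pos: [0.56, 0.0422, 0.1961]
tcp_rot: [2.223, 1.481, 0.528]
ft_force: [-0.7, 0.3, 0.3]
finger_gap: 0.0266
t 8.95 p [0.56   0.0422 0.1961] z [ 0.524 -0.13  -0.842] y [ 0.771 -0.348  0.534] q [-0.63  0.4   0.36  2.25  1.41  0.16 -2.1 ] F [-0.72  0.28  0.34] gap 0.0266
turn [-0.0004  0.0003  0.    ] then shift cm [-0.    0.01  0.4 ]
mouth now: along post mm 64.0 off axis [-0.2  0.  -0.1]
push 0.6957277094636916 lat [ 0.02453636 -0.47114023 -0.70122139] mom [0.19351541 0.72109067 0.00725509]
clock: 9.12
tcp_pos: [0.5604, 0.0421, 0.1955]
tcp_rot: [2.223, 1.481, 0.528]
ft_force: [0.1, 0.7, -0.9]
finger_gap: 0.0263
t 9.12 p [0.5604 0.0421 0.1955] z [ 0.524 -0.13  -0.842] y [ 0.771 -0.348  0.534] q [-0.63  0.4   0.36  2.25  1.42  0.16 -2.11] F [ 0.11  0.66 -0.92] gap 0.0263
turn [-0.0003  0.0003  0.    ] then shift cm [-0.    0.01  0.33]
mouth now: along post mm 63.3 off axis [-0.2  0.1 -0.1]
push -0.7504104595633286 lat [ 0.57988644 -0.64125864  0.74398421] mom [ 0.16168972  0.70097307 -0.04829398]
```

```bash
for i in 1 2; do python3 -m pendant '[{"dp":[0,0,0.07],"turn":[0,0,0],"jaw":0},{"dp":[0,0,0],"turn":[0,0,0],"jaw":0}]' >/dev/null; python3 s.py | grep -v turn; done
```

```text
t 9.28 p [0.5607 0.042  0.1949] z [ 0.524 -0.13  -0.842] y [ 0.771 -0.348  0.534] q [-0.63  0.4   0.36  2.25  1.43  0.16 -2.12] F [-0.1  -0.13 -1.2 ] gap 0.0264
mouth now: along post mm 62.6 off axis [-0.1  0.1 -0.1]
push -0.9809172786172372 lat [-0.25403598 -0.67487583  0.97262404] mom [0.14821985 0.69288788 0.01344855]
t 9.45 p [0.5611 0.0419 0.1943] z [ 0.524 -0.13  -0.842] y [ 0.771 -0.348  0.534] q [-0.63  0.4   0.36  2.25  1.44  0.16 -2.13] F [-0.73 -0.24 -0.05] gap 0.0268
mouth now: along post mm 61.9 off axis [-0.1  0.1 -0.1]
push 0.29915015670335043 lat [-0.49344513 -0.50420212 -0.30596471] mom [ 0.17709137  0.71337133 -0.0048132 ]
```

```bash
python3 -m pendant '[{"dp":[0,0,0.07],"turn":[0,0,0],"jaw":0},{"dp":[0,0,0],"turn":[0,0,0],"jaw":0}]' >/dev/null; python3 s.py | grep -v turn;python3 -m pendant '[{"dp":[0,0,0.07],"turn":[0,0,0],"jaw":0},{"dp":[0,0,0],"turn":[0,0,0],"jaw":0}]' >/dev/null; python3 s.py | grep -v turn
```

```text
t 9.62 p [0.5615 0.0418 0.1937] z [ 0.524 -0.13  -0.842] y [ 0.771 -0.348  0.534] q [-0.62  0.4   0.35  2.25  1.45  0.16 -2.13] F [0.45 0.19 0.  ] gap 0.0267
mouth now: along post mm 61.2 off axis [-0.1  0.1 -0.1]
push -0.2070836155541073 lat [0.33803286 0.28081297 0.21099967] mom [0.15376709 0.64928538 0.05197317]
t 9.78 p [0.5619 0.0417 0.1932] z [ 0.524 -0.13  -0.842] y [ 0.771 -0.348  0.534] q [-0.62  0.4   0.35  2.25  1.46  0.16 -2.14] F [ 0.36  0.3  -0.32] gap 0.0267
mouth now: along post mm 60.5 off axis [-0.  0. -0.]
push -0.41580235487535616 lat [0.38770704 0.00648357 0.41660746] mom [ 0.17358269  0.61609917 -0.03129304]
```

```bash
python3 -m pendant '[{"dp":[0,0,0.07],"turn":[0,0,0],"jaw":0},{"dp":[0,0,0],"turn":[0,0,0],"jaw":0}]' >/dev/null; python3 s.py | grep -v turn;python3 -m pendant '[{"dp":[0,0,0.07],"turn":[0,0,0],"jaw":0},{"dp":[0,0,0],"turn":[0,0,0],"jaw":0}]' >/dev/null; python3 s.py | grep -v turn
```

```text
t 9.95 p [0.5623 0.0416 0.1927] z [ 0.524 -0.13  -0.842] y [ 0.771 -0.348  0.534] q [-0.62  0.41  0.35  2.25  1.46  0.16 -2.15] F [1.05 0.56 0.14] gap 0.0265
mouth now: along post mm 59.8 off axis [0.1 0.  0. ]
push -0.35014672706209543 lat [0.915268   0.6848439  0.36006345] mom [0.10015997 0.3765579  0.02790807]
t 10.12 p [0.5627 0.0415 0.1921] z [ 0.524 -0.13  -0.842] y [ 0.771 -0.348  0.534] q [-0.62  0.41  0.35  2.25  1.47  0.16 -2.16] F [ 1.   -0.88  1.5 ] gap 0.0266
mouth now: along post mm 59.1 off axis [0.1 0.  0.1]
push 0.6481885201700738 lat [-0.3299336   1.87504998 -0.62629047] mom [0.08307108 0.1563329  0.00576643]
```

Contact has begun: there is a sideways force of about +2 N along tool y and a matching change in the moment. I ease the funnel over in +y as I press.

```bash
python3 -m pendant '[{"dp":[0,0.06,0],"turn":[0,0,0],"jaw":0},{"dp":[0,0,0],"turn":[0,0,0],"jaw":0}]' >/dev/null; python3 s.py | grep -v turn;python3 -m pendant '[{"dp":[0,0,0.06],"turn":[0,0,0],"jaw":0},{"dp":[0,0,0],"turn":[0,0,0],"jaw":0}]' >/dev/null; python3 s.py | grep -v turn
```

```text
t 10.28 p [0.5629 0.0415 0.1922] z [ 0.524 -0.13  -0.842] y [ 0.771 -0.348  0.533] q [-0.62  0.41  0.35  2.25  1.46  0.16 -2.15] F [-0.38  0.78 -0.12] gap 0.0265
mouth now: along post mm 59.2 off axis [ 0.2 -0.   0.2]
push 0.19444586054759624 lat [ 0.58046021 -0.6239364  -0.20041454] mom [0.33161495 0.65746549 0.09916409]
t 10.45 p [0.5633 0.0414 0.1917] z [ 0.524 -0.13  -0.842] y [ 0.771 -0.348  0.533] q [-0.62  0.41  0.35  2.25  1.47  0.16 -2.16] F [-2.32  1.49  1.92] gap 0.027
mouth now: along post mm 58.5 off axis [ 0.3 -0.   0.2]
push 3.010006282980235 lat [ 0.69900187 -1.28665837 -3.02364158] mom [0.36353627 0.8606238  0.08127026]
```

```bash
python3 -m pendant '[{"dp":[0,-0.02,0.06],"turn":[0,0,0],"jaw":0},{"dp":[0,0,0],"turn":[0,0,0],"jaw":0}]' >/dev/null; python3 s.py | grep -v turn;python3 -m pendant '[{"dp":[0,0,0.04],"turn":[0,0,0],"jaw":0},{"dp":[0,0,0],"turn":[0,0,0],"jaw":0}]' >/dev/null; python3 s.py | grep -v turn
```

```text
t 10.62 p [0.5635 0.0413 0.1912] z [ 0.524 -0.13  -0.842] y [ 0.771 -0.348  0.534] q [-0.61  0.41  0.34  2.25  1.48  0.16 -2.17] F [-3.5   1.84  4.21] gap 0.026
mouth now: along post mm 58.0 off axis [0.3 0.  0.2]
push 5.60182025198732 lat [ 0.79264749 -1.09382767 -5.61357749] mom [0.40174383 0.72820068 0.13927608]
t 10.78 p [0.5637 0.0413 0.1909] z [ 0.524 -0.13  -0.842] y [ 0.771 -0.348  0.534] q [-0.61  0.41  0.34  2.25  1.49  0.16 -2.17] F [-4.22  1.19  5.11] gap 0.0267
mouth now: along post mm 57.6 off axis [ 0.3 -0.   0.2]
push 6.660286148863498 lat [-0.00707414 -0.93776746 -6.67175759] mom [0.35932463 0.84254819 0.08603055]
```

```bash
python3 -m pendant '[{"dp":[0,0,0.03],"turn":[0,0,0],"jaw":0},{"dp":[0,0,0],"turn":[0,0,0],"jaw":0},{"dp":[0,0,0],"turn":[0,0,0],"jaw":0},{"dp":[0,0,0],"turn":[0,0,0],"jaw":0}]' >/dev/null; python3 s.py | grep -v turn;python3 -m pendant '[{"dp":[0,0,0],"turn":[0,0,0],"jaw":0},{"dp":[0,0,0],"turn":[0,0,0],"jaw":0},{"dp":[0,0,0],"turn":[0,0,0],"jaw":0}]' >/dev/null; python3 s.py | grep -v turn
```

```text
t 11.12 p [0.5639 0.0413 0.1907] z [ 0.524 -0.13  -0.842] y [ 0.771 -0.348  0.534] q [-0.61  0.41  0.34  2.25  1.49  0.16 -2.17] F [-5.47  2.28  6.62] gap 0.0268
mouth now: along post mm 57.4 off axis [0.3 0.  0.2]
push 8.71392894601129 lat [ 0.68527468 -1.47555405 -8.73056108] mom [0.38642722 0.80022223 0.09640145]
t 11.37 p [0.5638 0.0413 0.1907] z [ 0.524 -0.13  -0.842] y [ 0.771 -0.348  0.534] q [-0.61  0.41  0.34  2.25  1.49  0.16 -2.17] F [-4.56  1.24  6.87] gap 0.0266
mouth now: along post mm 57.4 off axis [0.3 0.  0.2]
push 8.325202874652227 lat [ 0.06615399 -0.27764229 -8.32892972] mom [0.33519616 0.88536119 0.13698599]
```

The push is steady at about 8.5 N (about 9.5 N including the weight). I release.

```bash
python3 -m pendant '[{"dp":[0,0,0],"turn":[0,0,0],"jaw":0.5},{"dp":[0,0,0],"turn":[0,0,0],"jaw":0.7},{"dp":[0,0,0],"turn":[0,0,0],"jaw":0.9},{"dp":[0,0,0],"turn":[0,0,0],"jaw":0.9},{"dp":[0,0,0],"turn":[0,0,0],"jaw":0.9},{"dp":[0,0,0],"turn":[0,0,0],"jaw":0.9}]'; python3 s.py
python3 - <<'E'
from h import *
o,M=st()
for n in("scene","top"):
    c=camera(n)
    if n=="scene":cv2.imwrite("pics/e.png",cv2.resize(c["frame"][180:300,270:390,::-1],None,fx=5,fy=5))
E
```

```text
clock: 11.87
tcp_pos: [0.5639, 0.0411, 0.1906]
tcp_rot: [2.223, 1.481, 0.528]
ft_force: [-0.4, 0.2, 0.6]
finger_gap: 0.0772
t 11.87 p [0.5639 0.0411 0.1906] z [ 0.524 -0.13  -0.842] y [ 0.771 -0.348  0.534] q [-0.61  0.41  0.34  2.25  1.49  0.16 -2.17] F [-0.45  0.22  0.57] gap 0.0772
turn [-0.0002  0.0004  0.    ] then shift cm [ 0.   -0.03 -0.28]
mouth now: along post mm 57.2 off axis [ 0.3 -0.2  0.2]
push 0.7437196563200222 lat [ 0.08689691 -0.11653553 -0.74500346] mom [ 0.16820251  0.53876702 -0.04208454]
t 11.87 p [0.5639 0.0411 0.1906] z [ 0.524 -0.13  -0.842] y [ 0.771 -0.348  0.534] q [-0.61  0.41  0.34  2.25  1.49  0.16 -2.17] F [-0.45  0.22  0.57] gap 0.0772
```

View pics/e.png

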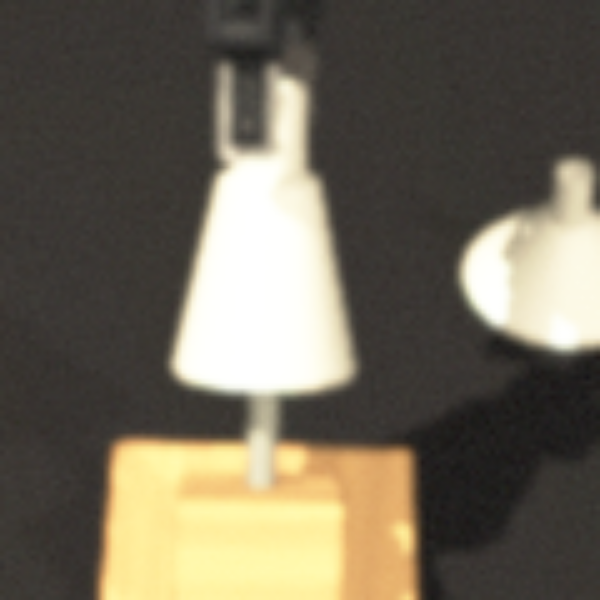

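The funnel is released and nested, with its rim at (263,380) in the crop fully covering the small funnel. I back off along the post.

```bash
python3 -m pendant '[{"dp":[0,0,-0.5],"turn":[0,0,0],"jaw":0.9},{"dp":[0,0,-1],"turn":[0,0,0],"jaw":0.9},{"dp":[0,0,-1.5],"turn":[0,0,0],"jaw":0.9},{"dp":[0,0,-1.5],"turn":[0,0,0],"jaw":0.9},{"dp":[0,0,-1.5],"turn":[0,0,0],"jaw":0.9},{"dp":[0,0,-1.5],"turn":[0,0,0],"jaw":0.9},{"dp":[0,0,-1.5],"turn":[0,0,0],"jaw":0.9},{"dp":[0,0,0],"turn":[0,0,0],"jaw":0.9}]'; python3 -m pendant '[{"dp":[0,0,0],"turn":[0,0,0],"jaw":0.9},{"dp":[0,0,0],"turn":[0,0,0],"jaw":0.9},{"dp":[0,0,0],"turn":[0,0,0],"jaw":0.9}]'
python3 - <<'E'
from h import *
from types import SimpleNamespace
st()
# fit nested funnel in post frame
X=np.cross([0,0,1.],ZP);Y=X/np.linalg.norm(X);
Xp=np.cross(Y,ZP);B=np.stack([Xp,Y,ZP],1)
def box(A,u0,u1,v0,v1):
    p=A[v0:v1,u0:u1].reshape(-1,3);return p[~np.isnan(p).any(1)]
W={}
for n in("scene","top"):
    c=camera(n);W[n]=cloud(c);cv2.imwrite(f"pics/f_{n}.png",c["frame"][...,::-1])
    p=W[n].reshape(-1,3);p=p[~np.isnan(p).any(1)];q=(p-F)@B
    q=q[(np.hypot(q[:,0],q[:,1])<.048)&(q[:,2]>.06)&(q[:,2]<.178)]
    def f(x):
        a=np.array([x[2],x[3],1]);a/=np.linalg.norm(a);d=q-np.array([x[0],x[1],x[4]]);h=d@a
        r=np.linalg.norm(d-h[:,None]*a,axis=1)
        return np.hypot(r-np.interp(h,[0,.078,.082],[.037,.02,.014]),np.maximum(-h,0)+np.maximum(h-.116,0))
    r=least_squares(f,[0,0,0,0,.058],loss="soft_l1",f_scale=.002);print(n,"x,y,z mm",(r.x[[0,1,4]]*1e3).round(1),"tilt",r.x[2:4].round(3),len(q),np.median(abs(r.fun)))
S=W["scene"]
for n,b in(("squat",(360,405,208,248)),("jar",(440,486,240,300)),("bottle",(132,182,265,352))):
    q=box(S,*b);q=q[q[:,2]>.01];print(n,q.min(0).round(3),q.max(0).round(3))
E
```

```text
clock: 12.63
tcp_pos: [0.5164, 0.0532, 0.2684]
tcp_rot: [2.223, 1.48, 0.532]
ft_force: [0.1, -0.1, 0.3]
finger_gap: 0.0771
clock: 12.88
tcp_pos: [0.5168, 0.0527, 0.2657]
tcp_rot: [2.223, 1.481, 0.527]
ft_force: [-0.2, -0.1, -0.1]
finger_gap: 0.0771
t 12.88 p [0.5168 0.0527 0.2657] z [ 0.523 -0.131 -0.842] y [ 0.771 -0.348  0.533] q [-0.58  0.18  0.19  2.27  0.94  0.37 -1.63] F [-0.24 -0.12 -0.15] gap 0.0771
scene x,y,z mm [ 1.1 -1.3 60.9] tilt [-0.001  0.001] 1451 0.0009751019325736701
top x,y,z mm [-0.6  1.6 59. ] tilt [ 0.004 -0.001] 1011 0.000558894269739478
squat [0.464 0.163 0.01 ] [0.535 0.24  0.069]
jar [0.652 0.279 0.01 ] [0.722 0.347 0.115]
bottle [ 0.661 -0.343  0.01 ] [ 0.723 -0.275  0.194]
```

View pics/f_scene.png

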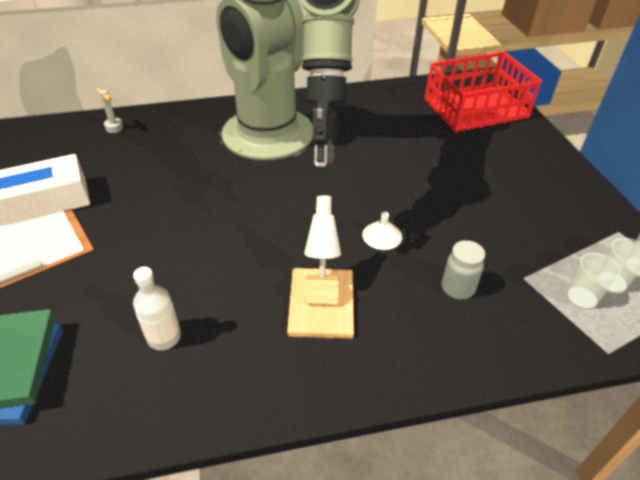

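The tall funnel is nested at (323,228), the gripper is clear at (322,150), and the bystanders have not moved.

```bash
python3 -c "
from rig import *
close_job()"
```

```text
the job is handed in; nothing more can be done
```

The tall funnel is nested stem up over the small funnel, released, and the job is handed in at about 13 s of the 42 s allowed. I gripped it by the stem, tilted it square to the post and lowered it until I felt contact. After a small sideways correction I pressed for about half a second at a measured 7–9 N, roughly 1 N more at the funnels with its weight, then let go and backed off.

**Final checks:**
- **Position:** the mouth is 59–61 mm up the post and within 2 mm of its axis in both cameras.
- **Tilt:** below 0.005 rad from the post's direction.
- **Bystanders:** the squat funnel, jar and bottle read within about 3 mm of where they started.
- **Gripper:** it is clear of everything, and the force reading is about zero.

**What disagreed:**
- The two cameras differ by about 2–3 mm, in opposite directions, which is about what their calibration allows.
- The arm's own position reading put the mouth at 57 mm under load, slightly lower than the cameras did.
- One scene-camera fit during lowering was off because it picked up the small funnel, so I ignored it.
- Joint 6 came within 0.003 rad of its lower limit (0.16) on the way down, but no reading passed it.

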